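# Rock the vial block out of its heater well

## Robot

A 6-joint arm with a two-finger parallel gripper is mounted at the origin on a cart in front of the work surface, level with it; the furniture and walls round the work are solid. World frame = base frame: x ahead of the robot, y to its left, z up, the work surface at z = 0. Lengths are in m, angles in rad, forces in N, time in s.
With the tool pointing down it reaches from about 0.425 to 0.95 m from the base axis. Payload 3.5 kg.
Tool frame: the origin (TCP) lies at the very end of the fingers, on their centre line; the grasp point (between the pads) lies 19 mm behind it; z points along the fingers, y is the line along which they close (so a half turn about z gives the same grasp; the last joint's range is limited). The gripper opens to 85 mm and grips with 20 to 120 N. Pads are 22 mm wide; open, the fingers measure 114 mm over their backs; the gripper's body (76 mm by 85 mm) begins 54 mm behind the grasp point. The pads swing forward as they close: fully open they stand 13 mm farther back than shut.
Start: joints at [-1.449, 0.286, 1.577, -0, 1.279, -0.15], TCP at [0.181, -0.65, 0.231] pointing down, gripper open.
Joint ranges: [-2.77, 2.77], [-0.9, 2.22], [0.21, 2.48], [-1.53, 4.67], [0.24, 2.81], [-2.84, 2.84]. Speed limits (rad/s): [2.79, 2.79, 3.14, 3.14, 3.14, 3.14].

## Interface

Orientations are given as a unit quaternion [x, y, z, w].
In Python, from plant import ctrl gives the robot as it stands.
- The arm moves only by the tool carry_out, never from a script. Its argument "deltas" is one flat list of numbers, 6 for each row, row after row: the shift along the tool's x, y, z in m, then the turn, a rotation vector about the tool's x, y, z in rad. A call has 1 to 5 rows; each row is the pose to reach, as a shift and turn from the pose commanded when the call began, along the tool's axes at that moment; what a row does not reach only later rows make up. A row lasts 1/8 s, in which the tool goes at most 62.5 mm and 10.7 degrees, less where a joint would pass 70% of its speed; a pose out of reach is approached as far as the arm can. A call with a gripper value outside its range is refused whole. "grip" is the opening in per cent of the stroke, from 0 (shut) to 100 (fully open), set as the call begins (left out, the last holds). The fingers move at their own pace and stop on an object; "grip_force" is the grip in N (left out, the last holds). Time passes only in rows, so rows that repeat a pose let the fingers close. It gives the time, the measured TCP pose, the force, the opening and the grip force at its end, in the units of the state.
- ctrl.get_state(): the state, without advancing time (a new reading comes with each control period).
- ctrl.read_camera(name): name is "side" or "top" or "wrist"; returns (picture, depth): 384x512x3 uint8, red, green, blue; 384x512 float32, m along the optical axis (not along the pixel's ray), 0 where there is no reading.
- ctrl.camera_model(name): a dict with "intrinsics" (3x3 intrinsics, pixels), "extrinsics" (4x4, takes a point from world to camera coordinates); the wrist camera has in their place "hand_eye" (4x4, takes a point from camera to tool coordinates, whose origin is the TCP and whose axes are the flange's). Camera axes: x right, y down, z forward; pixel columns grow to the right and rows downward; lengths in m; the calibration is good to about 2 mm. The wrist camera is an equidistant fisheye: a pixel r from the principal point sees the ray r / f radians off the axis. A picture is of the moment at which its call begins: read the wrist's pose just before it. camera_model takes no time and is no camera call.
- ctrl.sign_off(): hands the job in; it is judged then, once.
Trained networks look in the newest picture that a camera, given by its name, has taken for a name from the list of things; names that differ only in an ending like _2 or _b are one class to them, and where a whole thing is asked for, a point or a joint stands for the part that bears it (a point fixed in the world has none). Each returns a list of dicts, best first, with "score" (0 to 1); they miss things now and then, are a little off and sometimes report something else, mostly with a low value. They report only what shows in the picture. A call takes as long as a camera call. They do not tell look-alikes from the thing itself.
- ctrl.find_in(camera, query): "uv" ([column, row] in pixels, amid what is visible of it).
The state is a dict: "time": time; "qpos": joint angles; "dq": joint speeds; "joint_efforts": joint torques, N m; "eef_pos": TCP position; "tcp_rot": TCP orientation; "contact_force": force on the tool from outside, world axes, zero at the start; "wrist_torque": the same for the moment, N m; "opening": opening from 0.0 (shut) to 1.0 (fully open); "finger_force": force on a finger pad.
Only numpy, scipy, OpenCV 4.12 (cv2) and the standard library are available. Lean on these libraries where they do the work, as an engineer would, in place of code of your own. Each camera call takes 0.05 s, during which the arm holds its last target. There are 200 camera calls.

## Task

The aluminium vial block lies flush in the well of the block heater with no room for fingers beside it. Press down the end of its top next to the control box until the block rocks over and stays tilted by itself with your hand off it, then take it by the raised end, lift it straight up and out and lay it flat, wells up, in the middle of the low cooling plate and let go. Do not drop it, and leave the beakers, the bottle and the small vial standing where they are.

Things in the scene. Friction and masses are not known exactly. Their poses are not given: they have to be found in the camera images.
- heater: Fixed white block heater, 72 mm high. Origin at bench level below the rocking edge of its well; x along the well toward the low grey control box, z up. Housing x -92 to +94, y -46 to +46 mm; control box (42 mm high) x +94 to +124 mm. Well: x -77 to +79, y -31 to +31 mm, open above.
- well_floor_edge (a point): Rocking edge across the well's floor, 40 mm above the bench. The floor is level on the -x side and slopes down 24 degrees toward the control box. Rocked fully over, the block leans about 0.42 rad, lift end up, and stays by its weight (it may slide up to 5 mm to +x); tilted less than about 0.28 rad it may fall back level.
- vial_block: Loose aluminium block, about 0.25 kg, six round wells open at the top. Origin on its underside, x along it, z up. Body x -76 to +68, y -30 to +30 mm, 32 mm high; a foot 7 mm high goes on to x +78 mm, leaving an 11 mm slot at the press end. In the well its axes agree with the heater's, top level with the housing. Centre of mass at x -3, z 15 mm: a press under 1 N rocks it.
- press_end (a point): Point on the top face of the vial block 14 mm in from its press end (x +54 mm, z +32 mm in the block's frame), beside the control box: pressing here moves it down about 22 mm until the block rests on the slope.
- lift_end (a point): Point on the top face of the vial block 14 mm in from its other end (x -62, z +32 mm in the block's frame). With the block rocked it stands about 22 mm above the housing's top, so the block's two flat sides (60 mm apart) can be gripped there above the housing. Lift straight up: drawn toward the control box while rising, the foot jams on the well's wall.
- cooling_plate: Fixed flat aluminium plate 210 x 170 mm, on the bench; origin at bench level under its centre, top face 10 mm above the origin, x along its length.
- beaker_a: Bystander: glass beaker 64 mm wide, 72 mm high, origin under its foot.
- beaker_b: Bystander: glass beaker 64 mm wide, 72 mm high, nearest the robot, origin under its foot.
- reagent_bottle: Bystander: amber bottle 55 mm wide, 115 mm high, origin under its foot.
- vial: Bystander: small capped glass vial 23 mm wide, 59 mm high, origin under its foot.
Not all that is in view belongs to the job. Leave any orange look-alike of the heater alone.

How it is judged:
On the way:
1. the vial block stays rocked over in its well (tilted more than 0.3 rad, still in the heater), untouched by the robot (angle between vial_block's own z axis and vertical between 0.3 and 0.6 rad and distance between vial_block and heater below 0.045 m and contact force between each of the arm, the fingers and vial_block below 0.05 N and angular speed of vial_block below 0.2 rad/s), for 0.2 s.
At the end, for the whole second after the job is handed in: The vial block lies flat (within 0.05 rad), wells up, at rest on the cooling plate (underside within 3 mm of its top face), its origin within 40 mm of the plate's centre; released (horizontal distance between vial_block and cooling_plate below 0.04 m and z of vial_block in the frame of cooling_plate between 0.007 and 0.013 m and angle between vial_block's own z axis and vertical below 0.05 rad and linear speed of vial_block below 0.02 m/s); the robot touches nothing.
It fails at once if the vial block is dropped (falls faster than 0.6 m/s without being held) (linear speed of vial_block above 0.6 m/s and contact force between the fingers and vial_block below 0.1 N).
It fails at once if a bystander (beaker, bottle, vial) is moved more than 25 mm or tipped over (distance of any of beaker_a, beaker_b, reagent_bottle, vial from where it was at the start of the episode above 0.025 m or angle between any of beaker_a, beaker_b, reagent_bottle, vial's own z axis and vertical above 0.5 rad).
It also fails if it takes over 45 s, if anything falls off the work surface, if the arm or the gripper's body presses on something with over 40 N, if the wrist force passes 120 N, or if a joint passes its speed limit or range.

## Working session

There is one attempt and no reset: what is moved stays moved. The work goes in short steps, Python scripts to look and compute and a tool call to move; the robot and the scene stay as the last step left them, time stands still between calls to the robot, and variables do not carry over. Pictures are saved under pics/ and viewed, at most 10 in all, crops included, and the job is handed in when it is done.

Besides the shell and the picture viewer there is one more tool, called after "Call:" as name(argument=value, ...), one argument or row to a line, values as JSON. carry_out: Moves the arm, as the interface text tells. Its arguments: {"type":"object","properties":{"deltas":{"type":"array"},"grip":{"type":"number"},"grip_force":{"type":"number"}},"required":["deltas"]}

```bash
mkdir -p pics
cat > h.py <<'E'
import numpy as np,cv2
from plant import ctrl
from scipy.spatial.transform import Rotation as R
def cloud(name,d):
    m=ctrl.camera_model(name);K=np.array(m["intrinsics"]);E=np.linalg.inv(np.array(m["extrinsics"]))
    v,u=np.mgrid[:d.shape[0],:d.shape[1]]
    P=np.stack([(u-K[0,2])/K[0,0]*d,(v-K[1,2])/K[1,1]*d,d],-1)
    return P@E[:3,:3].T+E[:3,3]
E
python3 - <<'E'
from h import *
s=ctrl.get_state();print(s)
ims=[]
for c in("top","side"):
    im,d=ctrl.read_camera(c);np.save(c+"_d.npy",d);np.save(c+"_i.npy",im);P=cloud(c,d)
    cv2.imwrite(f"pics/{c}0.png",im[:,:,::-1])
    for q in["heater","vial_block","press_end","lift_end","cooling_plate","beaker_a","reagent_bottle","vial"]:
        for r in ctrl.find_in(c,q)[:3]:
            u,v=np.round(r["uv"]).astype(int);print(c,q,round(r["score"],2),u,v,P[v,u].round(3))
E
```

```text
{'time': 0.0, 'qpos': array([-1.44902782e+00,  2.87206666e-01,  1.57816176e+00, -8.91110128e-06,
        1.27861499e+00, -1.49978384e-01]), 'dq': array([-2.79524482e-04, -4.74731591e-04,  1.07682398e-04,  3.61140355e-05,
        1.32814011e-03, -1.39228956e-03]), 'joint_efforts': array([-7.40454325e-04, -4.05986452e+01, -2.92626715e+01, -1.79539520e-04,
        5.82563662e-03,  3.23519068e-06]), 'eef_pos': array([ 0.18113992, -0.64956124,  0.2299281 ]), 'tcp_rot': array([ 9.90782514e-01,  1.35456936e-01,  1.25954514e-05, -1.19532129e-03]), 'contact_force': array([-0.40169694, -0.41917867, -0.23486576]), 'wrist_torque': array([-0.02559793,  0.04717573,  0.01212133]), 'finger_force': 0.0, 'opening': 1.0004365929576227}
top heater 0.96 164 169 [0.655 0.421 0.033]
top heater 0.73 349 206 [ 0.533 -0.149  0.01 ]
top heater 0.6 244 225 [0.476 0.171 0.072]
top vial_block 0.73 240 197 [0.559 0.182 0.07 ]
top vial_block 0.71 310 125 [ 0.794 -0.037  0.015]
top press_end 0.56 237 196 [0.562 0.191 0.07 ]
top lift_end 0.78 238 199 [0.553 0.188 0.069]
top cooling_plate 0.62 350 206 [ 0.533 -0.152  0.011]
top beaker_a 0.88 299 263 [0.363 0.01  0.014]
top beaker_a 0.66 310 123 [ 0.801 -0.038  0.013]
top reagent_bottle 0.65 359 128 [ 0.753 -0.17   0.099]
top reagent_bottle 0.28 307 125 [ 0.795 -0.028  0.01 ]
side heater 0.87 209 281 [0.646 0.469 0.07 ]
side heater 0.78 266 220 [0.543 0.234 0.058]
side vial_block 0.95 263 204 [0.555 0.179 0.07 ]
side vial_block 0.56 189 225 [0.746 0.246 0.035]
side press_end 0.83 264 206 [0.552 0.19  0.072]
side lift_end 0.92 258 206 [0.568 0.195 0.074]
side lift_end 0.17 265 224 [0.546 0.235 0.046]
side cooling_plate 0.63 273 167 [ 0.542 -0.144  0.008]
side beaker_a 0.79 331 188 [0.359 0.043 0.049]
side beaker_a 0.74 199 172 [ 0.773 -0.002  0.054]
side beaker_a 0.31 275 168 [ 0.534 -0.136  0.009]
side reagent_bottle 0.68 212 151 [ 0.76  -0.156  0.053]
side vial 0.53 186 224 [ 0.769  0.197 -0.001]
```

View pics/top0.png

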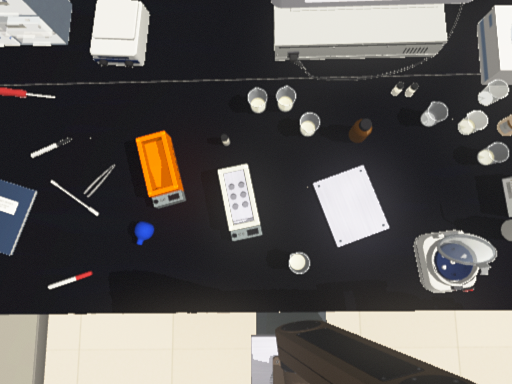

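View pics/side0.png

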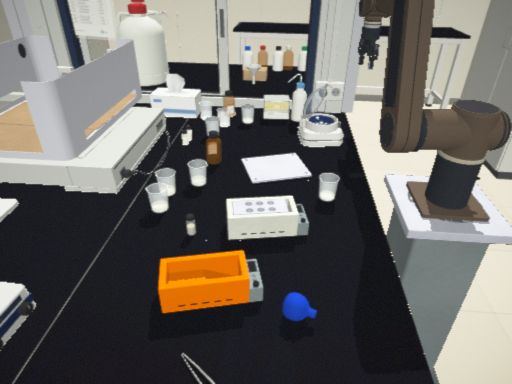

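The top view shows the white heater at (240,203) with its control box toward the robot at (246,234), the plate at (350,206), the near beaker at (299,263), the vial at (225,140), and the orange look-alike at (160,168). The side view agrees. Next I fit the poses from depth.

Run:
```python
from h import *
for c in("top","side"):
    d=np.load(c+"_d.npy");im=np.load(c+"_i.npy").astype(int);P=cloud(c,d);x,y,z=P[...,0],P[...,1],P[...,2]
    def rect(n,m):
        p=P[m]; m8=m.astype(np.uint8);k,l,st,_=cv2.connectedComponentsWithStats(m8);
        b=1+np.argmax(st[1:,4]);p=P[l==b]
        (cx,cy),(w,h),a=cv2.minAreaRect(p[:,:2].astype(np.float32)*1000)
        pts=cv2.boxPoints(((cx,cy),(w,h),a));print(c,n,len(p),"c",round(cx,1),round(cy,1),"wh",round(w,1),round(h,1),"a",round(a,2),"z",np.percentile(p[:,2],[5,50,95]).round(4),"pts",pts.round(0).tolist())
    near=(d>0)&(abs(x-.555)<.14)&(abs(y-.18)<.09)
    rect("heater",near&(z>.062)&(z<.085))
    rect("heat+box",near&(z>.03)&(z<.085))
    rect("box",near&(z>.034)&(z<.05)&(x<.49))
    br=im.min(-1)>120
    rect("plate",(d>0)&(abs(x-.535)<.17)&(abs(y+.15)<.15)&(z>.004)&(z<.02)&br)
    for n,cx,cy in(("bb",.365,.02),("vial",.745,.22),("ba",.79,-.03),("bot",.76,-.165)):
        m=(d>0)&(np.hypot(x-cx,y-cy)<.07)&(z>.02)
        if m.sum()>5:rect(n,m)
```

```text
top heater 1673 c 560.0 188.6 wh 186.4 92.0 a 11.05 z [0.068  0.0717 0.0751] pts [[460.0, 216.0], [477.0, 126.0], [660.0, 161.0], [643.0, 252.0]]
top heat+box 2278 c 545.6 185.7 wh 216.0 92.0 a 11.01 z [0.0414 0.0707 0.0748] pts [[431.0, 210.0], [448.0, 120.0], [660.0, 161.0], [643.0, 251.0]]
top box 312 c 454.3 167.9 wh 30.3 91.4 a 10.58 z [0.0389 0.0421 0.0467] pts [[431.0, 210.0], [448.0, 120.0], [478.0, 126.0], [461.0, 216.0]]
top plate 3723 c 536.3 -153.5 wh 211.1 172.0 a 19.2 z [0.0066 0.01   0.0135] pts [[408.0, -107.0], [465.0, -269.0], [664.0, -200.0], [608.0, -38.0]]
top bb 145 c 365.8 14.2 wh 57.1 56.5 a 88.2 z [0.0251 0.0651 0.0732] pts [[337.0, -13.0], [393.0, -15.0], [395.0, 42.0], [339.0, 44.0]]
top vial 64 c 744.5 231.6 wh 19.8 20.9 a 66.01 z [0.0276 0.0565 0.0615] pts [[731.0, 227.0], [750.0, 218.0], [758.0, 236.0], [739.0, 245.0]]
top ba 231 c 782.8 -29.8 wh 59.8 57.9 a 2.02 z [0.0244 0.0524 0.0735] pts [[752.0, -2.0], [754.0, -60.0], [814.0, -58.0], [812.0, 0.0]]
top bot 388 c 756.6 -182.1 wh 53.7 43.6 a 44.18 z [0.03   0.0864 0.1167] pts [[722.0, -185.0], [753.0, 
[... 500 characters left out ...]
534.5 -149.6 wh 212.0 177.9 a 20.42 z [0.0064 0.0088 0.0109] pts [[404.0, -103.0], [466.0, -270.0], [665.0, -196.0], [603.0, -29.0]]
side bb 385 c 363.9 16.9 wh 61.5 57.5 a 86.91 z [0.0247 0.0527 0.0706] pts [[334.0, -12.0], [391.0, -15.0], [394.0, 46.0], [337.0, 49.0]]
side vial 128 c 744.0 237.8 wh 22.9 21.2 a 14.88 z [0.0217 0.0424 0.059 ] pts [[730.0, 245.0], [736.0, 225.0], [758.0, 231.0], [752.0, 251.0]]
side ba 349 c 784.0 -26.2 wh 61.8 60.7 a 50.85 z [0.0246 0.054  0.0708] pts [[741.0, -31.0], [788.0, -69.0], [827.0, -21.0], [780.0, 17.0]]
side bot 383 c 755.7 -175.6 wh 55.3 43.8 a 36.71 z [0.0249 0.0686 0.1133] pts [[720.0, -175.0], [747.0, -210.0], [791.0, -177.0], [765.0, -142.0]]
```

```bash
cat >> h.py <<'E'
YAW=np.deg2rad(11)  # tool x along -heater x
O=np.array([.561,.189,0]); XH=-np.array([np.cos(YAW),np.sin(YAW),0])
def Rt(yaw=YAW,tilt=0): # tool down, tool x at yaw; tilt>0: fingers point away along tool x
    X=np.array([np.cos(yaw),np.sin(yaw),0]);Z=np.array([0,0,-1.])
    x=X*np.cos(tilt)+np.array([0,0,np.sin(tilt)]);z=Z*np.cos(tilt)+X*np.sin(tilt)
    return R.from_matrix(np.stack([x,np.cross(z,x),z],1))
def delta(pos,rot):
    s=ctrl.get_state();R0=R.from_quat(s["tcp_rot"])
    print("t",round(s["time"],2),"pos",s["eef_pos"].round(4),"F",s["contact_force"].round(1),"open",round(s["opening"],3),"->",np.round(pos,4),"d",R0.inv().apply(pos-s["eef_pos"]).round(4),"r",(R0.inv()*rot).as_rotvec().round(4))
E
python3 - <<'E'
from h import *
delta(np.array([.5,-.4,.25]),Rt())
p=O+.057*XH
delta(np.array([p[0],p[1],.12]),Rt())
E
```

```text
t 0.9 pos [ 0.1812 -0.6502  0.2313] F [-0.2 -0.2 -0.5] open 1.001 -> [ 0.5  -0.4   0.25] d [ 0.3742 -0.1555 -0.0187] r [ 0.     -0.      0.0798]
t 0.9 pos [ 0.1812 -0.6502  0.2313] F [-0.2 -0.2 -0.5] open 1.001 -> [0.505  0.1781 0.12  ] d [ 0.5343 -0.711   0.1113] r [ 0.     -0.      0.0798]
```

Call:
carry_out(
  deltas=[0.055,-0.022,0,0,0,0,0.11,-0.044,0,0,0,0,0.165,-0.066,0,0,0,0.03,0.22,-0.088,0,0,0,0.06,0.275,-0.11,0,0,0,0.08],
  grip=0,
)

```text
time: 1.52
eef_pos: [0.418, -0.4692, 0.2316]
tcp_rot: [0.995, 0.095, 0.0, 0.0]
contact_force: [0.7, -0.2, 0.3]
opening: -0.001
finger_force: 0.0
```

Call:
carry_out(
  deltas=[0.04,-0.04,0,0,0,0,0.07,-0.09,0,0,0,0,0.1,-0.14,0,0,0,0,0.13,-0.19,0,0,0,0,0.16,-0.24,0,0,0,0],
)

```text
time: 2.15
eef_pos: [0.5284, -0.2025, 0.2316]
tcp_rot: [0.995, 0.096, 0.0, 0.0]
contact_force: [0.6, -0.3, 0.2]
opening: 0.002
finger_force: 0.0
```

Call:
carry_out(
  deltas=[0.01,-0.055,0,0,0,0,0.02,-0.11,0,0,0,0,0.03,-0.165,0,0,0,0,0.04,-0.22,0,0,0,0,0.05,-0.275,0,0,0,0],
)

```text
time: 2.78
eef_pos: [0.5244, 0.077, 0.2317]
tcp_rot: [0.995, 0.096, 0.001, 0.0]
contact_force: [1.2, 0.6, -0.1]
opening: 0.001
finger_force: 0.0
```

Run:
```python
from h import *
p=O+.057*XH
delta(np.array([p[0],p[1],.12]),Rt());print(ctrl.get_state()["qpos"].round(2))
```

```text
t 2.77 pos [0.5244 0.077  0.2317] F [ 1.2  0.6 -0.1] open 0.001 -> [0.505  0.1781 0.12  ] d [ 1.000e-04 -1.030e-01  1.117e-01] r [ 0.0003 -0.0011 -0.0003]
[-0.05 -0.04  1.93 -0.    1.25  1.33]
```

Call:
carry_out(
  deltas=[0,-0.035,0.03,0,0,0,0,-0.07,0.06,0,0,0,0,-0.103,0.1,0,0,0,0,-0.103,0.13,0,0,0,0,-0.103,0.13,0,0,0],
)

```text
time: 3.4
eef_pos: [0.5027, 0.1763, 0.0987]
tcp_rot: [0.995, 0.096, -0.003, 0.0]
contact_force: [0.6, -0.4, 0.5]
opening: 0.002
finger_force: 0.0
```

Run:
```python
from h import *
p=O+.057*XH
delta(np.array([p[0],p[1],.075]),Rt())
im,d=ctrl.read_camera("side");cv2.imwrite("pics/s1.png",cv2.resize(im[130:290,170:370,::-1],None,fx=3,fy=3))
```

```text
t 3.4 pos [0.5027 0.1763 0.0987] F [ 0.6 -0.4  0.5] open 0.002 -> [0.505  0.1781 0.075 ] d [ 0.0028 -0.0013  0.0237] r [-0.0002  0.0062  0.0006]
```

View pics/s1.png

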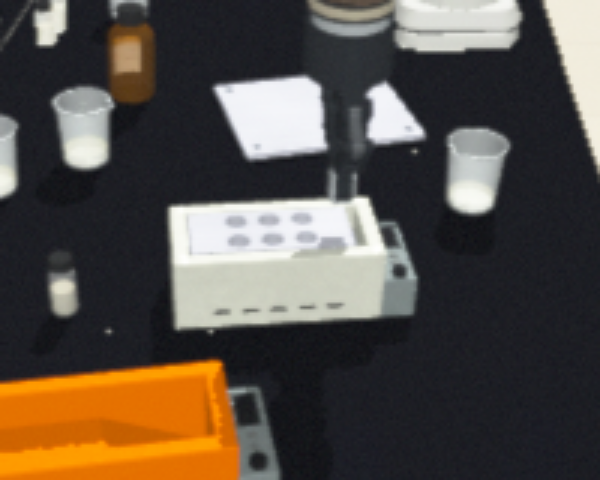

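The shut fingers hover above the press end of the block, at about (340,200) in the crop. I'll press slowly.

Call:
carry_out(
  deltas=[0.002,-0.001,0.012,0,0,0,0.002,-0.001,0.022,0,0,0,0.002,-0.001,0.028,0,0,0,0.002,-0.001,0.032,0,0,0,0.002,-0.001,0.036,0,0,0],
)

```text
time: 4.08
eef_pos: [0.5068, 0.1776, 0.0652]
tcp_rot: [0.995, 0.096, 0.0, -0.0]
contact_force: [-0.3, -0.1, -0.1]
opening: 0.002
finger_force: 0.0
```

Call:
carry_out(
  deltas=[0,0,0.003,0,0,0,0,0,0.006,0,0,0,0,0,0.008,0,0,0,0,0,0.009,0,0,0,0,0,0.009,0,0,0],
)

```text
time: 4.7
eef_pos: [0.5067, 0.1777, 0.0563]
tcp_rot: [0.995, 0.096, -0.0, -0.0]
contact_force: [-0.6, -0.1, -0.3]
opening: -0.003
finger_force: 0.0
```

Call:
carry_out(
  deltas=[0,0,0.001,0,0,0,0,0,0.002,0,0,0,0,0,0.003,0,0,0,0,0,0.004,0,0,0,0,0,0.004,0,0,0],
)

```text
time: 5.32
eef_pos: [0.507, 0.1777, 0.0537]
tcp_rot: [0.995, 0.096, -0.0, 0.0]
contact_force: [-3.3, -1.2, 7.7]
opening: -0.003
finger_force: 4.3
```

Call:
carry_out(
  deltas=[0,0,-0.015,0,0,0,0,0,-0.05,0,0,0,0,0,-0.1,0,0,0,-0.04,0,-0.12,0,0,0,-0.08,0,-0.12,0,0,0],
  grip=100,
)

```text
time: 5.95
eef_pos: [0.4292, 0.1625, 0.1756]
tcp_rot: [0.995, 0.096, 0.003, -0.0]
contact_force: [0.5, -0.2, 0.2]
opening: 1.0
finger_force: 0.0
```

```bash
cat > m.py <<'E'
from h import *
im,d=ctrl.read_camera("side");np.save("d2.npy",d);np.save("i2.npy",im);cv2.imwrite("pics/s2.png",cv2.resize(im[130:290,170:370,::-1],None,fx=3,fy=3))
for c in("side","top"):
    if c=="top": im,d=ctrl.read_camera(c)
    P=cloud(c,d);Q=P-O;a=Q@XH;b=Q@np.array([-XH[1],XH[0],0]);z=P[...,2]
    m=(d>0)&(abs(b)<.022)&(a>-.09)&(a<.09)&(z<.12)
    for lo in np.arange(-.085,.085,.01):
        k=m&(a>=lo)&(a<lo+.01)
        if k.sum(): print(c,"x %.0f"%(lo*1000+5),k.sum(),(np.percentile(z[k],[20,50,80])*1000).round(1))
E
python3 m.py
```

```text
side x -80 34 [69.5 70.4 71.2]
side x -70 15 [38.8 39.4 70.9]
side x -60 38 [77.6 84.3 90.1]
side x -50 38 [95.3 96.5 97.9]
side x -40 33 [90.7 92.  93.8]
side x -30 33 [86.2 87.6 89.5]
side x -20 27 [78.5 82.6 84.4]
side x -10 32 [72.6 77.2 78.4]
side x -0 30 [73.5 74.7 75.9]
side x 10 32 [62.4 67.7 70.3]
side x 20 33 [61.6 63.6 65.4]
side x 30 27 [59.7 60.8 62.6]
side x 40 20 [52.6 55.4 57.3]
side x 50 24 [50.3 52.1 53.3]
side x 60 17 [46.5 47.8 48.7]
side x 70 11 [42.8 43.7 44.9]
side x 80 45 [50.8 66.2 70.7]
top x -80 80 [49.7 69.6 72.2]
top x -70 13 [40.2 43.6 74.3]
top x -60 28 [80.5 88.9 93.9]
top x -50 52 [95.6 97.  99.1]
top x -40 55 [90.7 92.6 94.6]
top x -30 62 [85.8 88.3 90.5]
top x -20 55 [58.8 63.4 83.2]
top x -10 43 [71.8 76.8 80. ]
top x -0 66 [71.  73.8 76.3]
top x 10 50 [46.9 50.7 70.3]
top x 20 43 [62.4 64.7 67. ]
top x 30 63 [36.7 60.8 63.3]
top x 40 44 [35.4 45.5 55.2]
top x 50 49 [49.9 51.7 54.2]
top x 60 49 [46.3 48.6 50.8]
top x 70 48 [42.3 43.8 46. ]
```

View pics/s2.png

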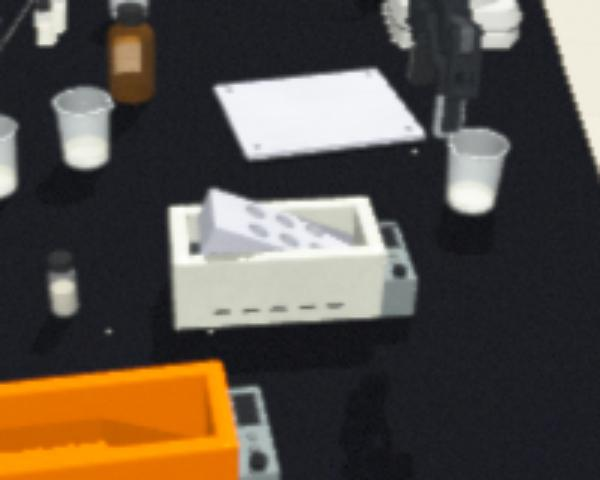

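The block has rocked and stays tilted by itself: its raised end is at (215,205) in the crop, with a slope of 0.417 rad. Next is the tilted grasp.

Run:
```python
from h import *
r=Rt(tilt=.417);g=O-.0517*XH;g[2]=.0775
print(g)
delta(g-.055*r.as_matrix()[:,2],r); delta(g,r)
```

```text
[0.61175013 0.19886483 0.0775    ]
t 6.05 pos [0.4251 0.1622 0.1722] F [-0.2  0.8 -0.4] open 0.998 -> [0.5899 0.1946 0.1278] d [ 0.168  -0.0003  0.0443] r [-2.00e-04  4.18e-01  3.00e-04]
t 6.05 pos [0.4251 0.1622 0.1722] F [-0.2  0.8 -0.4] open 0.998 -> [0.6118 0.1989 0.0775] d [ 0.1903 -0.0003  0.0945] r [-2.00e-04  4.18e-01  3.00e-04]
```

Call:
carry_out(
  deltas=[0.04,0,-0.01,0,0.1,0,0.08,0,-0.01,0,0.2,0,0.12,0,0,0,0.3,0,0.168,0,0.02,0,0.418,0,0.168,0,0.044,0,0.418,0],
)

```text
time: 6.68
eef_pos: [0.5955, 0.1946, 0.1284]
tcp_rot: [0.973, 0.093, 0.208, -0.02]
contact_force: [-0.9, -0.3, -0.2]
opening: 1.001
finger_force: 0.0
```

Call:
carry_out(
  deltas=[0,0,0,0,0,0],
)

```text
time: 6.8
eef_pos: [0.592, 0.1942, 0.1255]
tcp_rot: [0.974, 0.094, 0.204, -0.02]
contact_force: [0.8, 0.3, 0.6]
opening: 1.002
finger_force: 0.0
```

Run:
```python
from h import *
r=Rt(tilt=.417);g=O-.0517*XH;g[2]=.0775
delta(g,r)
for c in("top","side"):
  im,d=ctrl.read_camera(c);cv2.imwrite(f"pics/{c}3.png",cv2.resize(im[150:250,180:310,::-1],None,fx=4,fy=4) if c=="top" else cv2.resize(im[130:270,190:340,::-1],None,fx=4,fy=4))
a,b=cv2.imread("pics/top3.png"),cv2.imread("pics/side3.png")
b=cv2.resize(b,(420,400));a=cv2.resize(a,(380,400));cv2.imwrite("pics/c3.png",np.hstack([a,b]))
```

```text
t 6.8 pos [0.592  0.1942 0.1255] F [0.8 0.3 0.6] open 1.002 -> [0.6118 0.1989 0.0775] d [-0.0007 -0.0008  0.0521] r [-0.0001  0.0043 -0.0004]
```

View pics/c3.png

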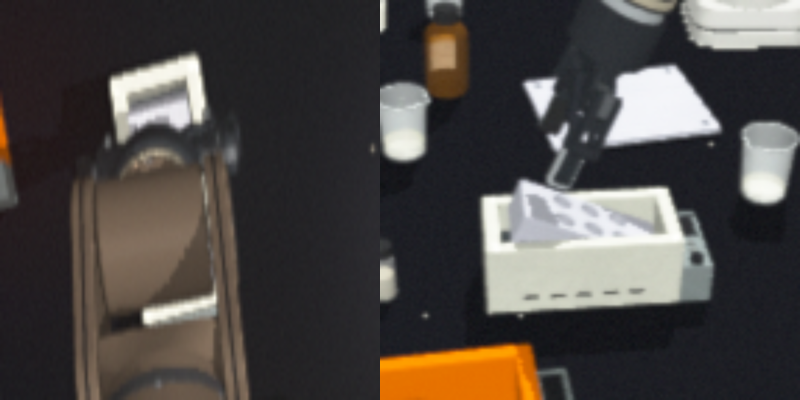

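The tilted open gripper is above the raised end and in line with it; in the side crop the fingers are at (565,170) and the block end at (530,200). I'll advance along tool z.

Call:
carry_out(
  deltas=[0,-0.001,0.02,0,0,0,0,-0.001,0.035,0,0,0,0,-0.001,0.045,0,0,0,0,-0.001,0.052,0,0,0,0,-0.001,0.052,0,0,0],
)

```text
time: 7.52
eef_pos: [0.6135, 0.1994, 0.0803]
tcp_rot: [0.974, 0.094, 0.206, -0.02]
contact_force: [0.1, 0.0, 0.9]
opening: 1.0
finger_force: 0.0
```

Call:
carry_out(
  deltas=[0,0,0,0,0,0,0,0,0,0,0,0,0,0,0,0,0,0,0,0,0,0,0,0,0,0,0,0,0,0],
  grip=0,
  grip_force=60,
)

```text
time: 8.15
eef_pos: [0.614, 0.1995, 0.0813]
tcp_rot: [0.974, 0.094, 0.207, -0.02]
contact_force: [-0.5, -0.4, 2.4]
opening: 0.679
finger_force: 67.6
```

Run:
```python
from h import *
s=ctrl.get_state();r=R.from_quat(s["tcp_rot"])
delta(s["eef_pos"]+[0,0,.1],r);print(s["finger_force"])
```

```text
t 8.15 pos [0.614  0.1995 0.0813] F [-0.5 -0.4  2.4] open 0.679 -> [0.614  0.1995 0.1813] d [ 0.0407  0.     -0.0914] r [0. 0. 0.]
67.56485939025879
```

Call:
carry_out(
  deltas=[0,0,0,0,0,0,0.002,0,-0.0046,0,0,0,0.0041,0,-0.0091,0,0,0,0.0061,0,-0.0137,0,0,0,0.0081,0,-0.0183,0,0,0],
  grip_force=100,
)

```text
time: 8.78
eef_pos: [0.6134, 0.1994, 0.1008]
tcp_rot: [0.974, 0.094, 0.206, -0.02]
contact_force: [-0.4, -0.5, -2.5]
opening: 0.666
finger_force: 106.9
```

```bash
python3 m.py | grep side
```

```text
side x -80 34 [69.6 70.9 72.1]
side x -70 18 [39.7 40.2 89.1]
side x -60 51 [ 91.1 100.1 107.2]
side x -50 34 [ 39.5 114.5 116.3]
side x -40 12 [38.8 39.9 42.2]
side x -30 9 [ 39.5 104.4 105.6]
side x -20 20 [ 93.9 100.5 102.2]
side x -10 28 [91.2 95.  96.6]
side x -0 32 [91.2 92.8 94.5]
side x 10 25 [80.7 85.3 88. ]
side x 20 35 [79.1 82.  83.5]
side x 30 27 [77.9 79.3 81.1]
side x 40 26 [66.4 71.6 75.5]
side x 50 32 [68.1 69.3 70.5]
side x 60 28 [64.3 65.8 66.6]
side x 70 28 [60.3 61.1 62. ]
side x 80 44 [58.3 66.9 70.5]
```

View pics/s2.png

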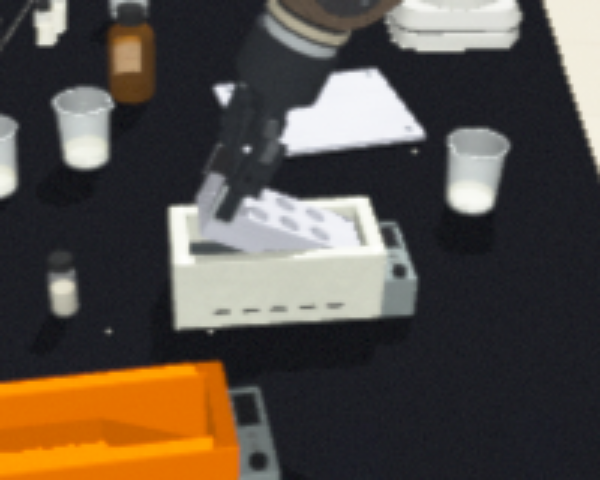

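The block rises with the fingers, its slope unchanged and about 18 mm up. I'll keep lifting straight up.

Call:
carry_out(
  deltas=[0.0061,0,-0.0137,0,0,0,0.0122,0,-0.0274,0,0,0,0.0183,0,-0.0411,0,0,0,0.0244,0,-0.0548,0,0,0,0.0305,0,-0.0685,0,0,0],
)

```text
time: 9.5
eef_pos: [0.6138, 0.1995, 0.1772]
tcp_rot: [0.974, 0.094, 0.207, -0.02]
contact_force: [-0.7, -0.0, -2.2]
opening: 0.672
finger_force: 106.9
```

Call:
carry_out(
  deltas=[0.0061,0,-0.0137,0,0,0,0.0122,0,-0.0274,0,0,0,0.0122,0,-0.0274,0,0,0],
)

```text
time: 9.88
eef_pos: [0.6148, 0.1996, 0.2082]
tcp_rot: [0.973, 0.094, 0.208, -0.02]
contact_force: [0.1, 0.0, -2.6]
opening: 0.665
finger_force: 107.0
```

Run:
```python
from h import *
s=ctrl.get_state();print(s["opening"],s["finger_force"])
# block origin relative to TCP (block frame): TCP at x~-65,z~17 ; tool x=-block x
u=np.array([np.cos(YAW),np.sin(YAW),0])
pl=np.array([.5355,-.152,0]);t=pl+.065*u
for z in(.19,.06,.035):
    t[2]=z;delta(t,Rt())
im,d=ctrl.read_camera("side");P=cloud("side",d);Q=P-O;a=Q@XH;b=Q@np.array([-XH[1],XH[0],0]);z=P[...,2]
m=(d>0)&(abs(b)<.02)&(abs(a)<.1)&(z>.08)
for lo in np.arange(-.085,.085,.02):
    k=m&(a>=lo)&(a<lo+.01)
    if k.sum():print("%.0f"%(lo*1000+5),(np.percentile(z[k],[20,50,80])*1000).round(1))
```

```text
0.6651514480615107 106.95810198783875
t 9.88 pos [0.6148 0.1996 0.2082] F [ 0.1  0.  -2.6] open 0.665 -> [ 0.5993 -0.1396  0.19  ] d [-0.0803  0.33   -0.016 ] r [ 2.000e-04 -4.219e-01 -1.000e-04]
t 9.88 pos [0.6148 0.1996 0.2082] F [ 0.1  0.  -2.6] open 0.665 -> [ 0.5993 -0.1396  0.06  ] d [-0.1336  0.33    0.1026] r [ 2.000e-04 -4.219e-01 -1.000e-04]
t 9.88 pos [0.6148 0.1996 0.2082] F [ 0.1  0.  -2.6] open 0.665 -> [ 0.5993 -0.1396  0.035 ] d [-0.1438  0.33    0.1254] r [ 2.000e-04 -4.219e-01 -1.000e-04]
-60 [206.1 213.2 218.6]
-40 [281.1 284.5 288.9]
-20 [304.3 318.7 370.1]
0 [200.4 399.2 408.6]
20 [188.8 452.5 460.5]
40 [178.3 336.  470.6]
60 [171.1 172.3 174. ]
80 [164.6 164.7 164.8]
```

Call:
carry_out(
  deltas=[0,0.03,0,0,0,0,0,0.075,0,0,0,0,0,0.12,0,0,0,0,0,0.165,0,0,0,0,0,0.21,0,0,0,0],
)

```text
time: 10.55
eef_pos: [0.6533, -0.008, 0.2045]
tcp_rot: [0.974, 0.094, 0.206, -0.02]
contact_force: [1.3, -0.3, -2.7]
opening: 0.667
finger_force: 107.0
```

Call:
carry_out(
  deltas=[-0.02,0.045,-0.004,0,-0.085,0,-0.04,0.08,-0.008,0,-0.17,0,-0.06,0.11,-0.012,0,-0.255,0,-0.08,0.12,-0.016,0,-0.34,0,-0.08,0.12,-0.016,0,-0.422,0],
)

```text
time: 11.18
eef_pos: [0.597, -0.1409, 0.1862]
tcp_rot: [0.996, 0.094, -0.004, -0.0]
contact_force: [0.0, -0.0, -1.2]
opening: 0.665
finger_force: 107.0
```

Call:
carry_out(
  deltas=[0,0,0,0,0,0],
)

```text
time: 11.3
eef_pos: [0.5989, -0.1396, 0.1868]
tcp_rot: [0.995, 0.096, -0.002, -0.0]
contact_force: [0.9, 0.6, -3.1]
opening: 0.667
finger_force: 107.1
```

```bash
cat > n.py <<'E'
from h import *
s=ctrl.get_state();T=s["eef_pos"];u=np.array([np.cos(YAW),np.sin(YAW),0]);w=np.array([-u[1],u[0],0])
print(T.round(4),s["opening"],s["finger_force"],s["contact_force"].round(1))
im,d=ctrl.read_camera("side");cv2.imwrite("pics/s4.png",cv2.resize(im[60:260,170:400,::-1],None,fx=3,fy=3))
P=cloud("side",d);Q=P-T;a=Q@u;b=Q@w;z=P[...,2]
m=(d>0)&(a>-.17)&(a<.03)&(abs(b)<.06)&(z>T[2]-.025)&(z<T[2]+.035)&(z>.016)
pts=P[m&(abs(b)<.025)&(a<-.025)&(a>-.128)]
# robust plane: top face (upper points)
for _ in range(8):
    A=np.c_[pts[:,:2]-T[:2],np.ones(len(pts))];c,*_=np.linalg.lstsq(A,pts[:,2],rcond=None);r=pts[:,2]-A@c;pts=pts[r>-.003] if _<6 else pts
print("top plane",len(pts),"slope u",c[:2]@u[:2],"slope w",c[:2]@w[:2],"z at TCP",c[2])
print("a range",np.percentile(a[m],[0.5,99.5]).round(4),"b",np.percentile(b[m],[1,99]).round(4))
for lo in np.arange(-.16,.03,.01):
    k=m&(a>=lo)&(a<lo+.01)&(abs(b)<.025)
    if k.sum():print("%.0f"%(lo*1000+5),k.sum(),(np.percentile(z[k],[10,50,90])*1000).round(1))
E
python3 n.py
```

```text
[ 0.5989 -0.1396  0.1868] 0.6672457948377297 107.07314372062683 [ 0.9  0.6 -3.1]Traceback (most recent call last):
  File "n.py", line 10, in <module>
    A=np.c_[pts[:,:2]-T[:2],np.ones(len(pts))];c,*_=np.linalg.lstsq(A,pts[:,2],rcond=None);r=pts[:,2]-A@c;pts=pts[r>-.003] if _<6 else pts
                                                                                                                              ^^^
TypeError: '<' not supported between instances of 'list' and 'int'
```

View pics/s4.png

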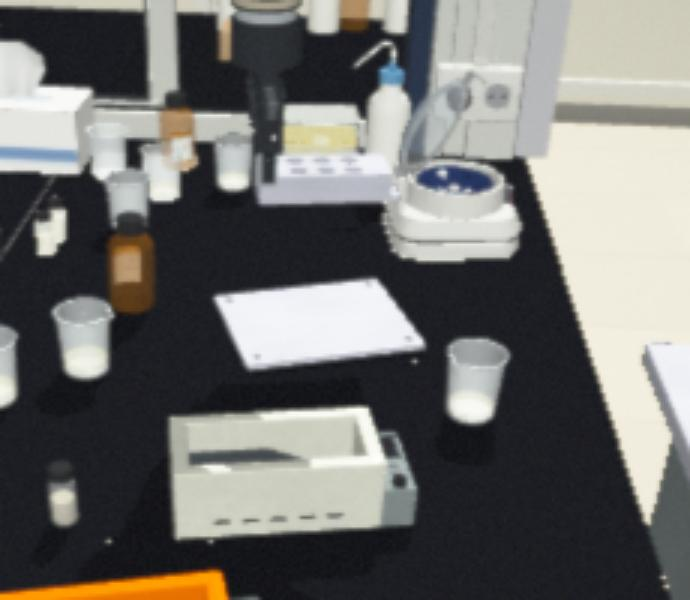

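The block hangs nearly level in the gripper at (325,180), above the plate at (318,322). I'll fix the script and measure it.

```bash
sed -i 's/for _ in range(8)/for i in range(8)/; s/if _<6/if i<6/' n.py; python3 n.py
```

```text
[ 0.5986 -0.1394  0.1869] 0.6656178147913658 107.07038640975952 [-0.7 -0.  -2.3]
top plane 141 slope u 0.0034416695718485443 slope w -0.004389829390767902 z at TCP 0.20004599907519838
a range [-0.1441  0.0096] b [-0.0291  0.0425]
-145 6 [174.4 174.9 176.3]
-135 10 [198.5 199.5 200.4]
-125 16 [198.2 199.5 200.6]
-115 13 [198.9 200.2 200.7]
-105 21 [196.  200.  200.7]
-95 14 [194.9 198.5 200.2]
-85 15 [199.4 200.2 201.4]
-75 21 [194.1 199.7 200.6]
-65 14 [193.8 197.8 200.9]
-55 16 [199.1 200.1 201.1]
-45 20 [192.1 199.7 200.9]
-35 16 [194.3 197.9 201.4]
-25 16 [199.1 199.9 201.7]
-15 8 [200.4 201.7 202.2]
5 16 [171.  180.7 197.1]
```

Call:
carry_out(
  deltas=[0,0,0.035,0,0,0,0,0,0.075,0,0,0,0,0,0.115,0,0,0,0,0,0.138,0,0,0,0,0,0.15,0,0,0],
)

```text
time: 12.02
eef_pos: [0.5967, -0.1392, 0.0362]
tcp_rot: [0.995, 0.096, -0.003, -0.0]
contact_force: [-0.5, 0.2, -1.4]
opening: 0.667
finger_force: 107.0
```

Call:
carry_out(
  deltas=[0,0,0.002,0,0,0,0,0,0.004,0,0,0,0,0,0.005,0,0,0,0,0,0.006,0,0,0,0,0,0.006,0,0,0],
)

```text
time: 12.65
eef_pos: [0.598, -0.1398, 0.0322]
tcp_rot: [0.995, 0.096, -0.002, 0.0]
contact_force: [0.3, -0.6, -2.2]
opening: 0.663
finger_force: 107.0
```

Call:
carry_out(
  deltas=[0,0,0.001,0,0,0,0,0,0.002,0,0,0,0,0,0.002,0,0,0,0,0,0.002,0,0,0],
)

```text
time: 13.15
eef_pos: [0.5979, -0.1398, 0.0299]
tcp_rot: [0.995, 0.096, -0.002, 0.0]
contact_force: [0.6, 0.8, -1.8]
opening: 0.668
finger_force: 107.0
```

Call:
carry_out(
  deltas=[0,0,0.001,0,0,0,0,0,0.001,0,0,0,0,0,0.001,0,0,0],
)

```text
time: 13.52
eef_pos: [0.5978, -0.1398, 0.0289]
tcp_rot: [0.995, 0.096, -0.002, 0.0]
contact_force: [-1.0, 0.8, -1.8]
opening: 0.669
finger_force: 107.0
```

Call:
carry_out(
  deltas=[0,0,0.001,0,0,0,0,0,0.001,0,0,0,0,0,0.001,0,0,0],
)

```text
time: 13.9
eef_pos: [0.5978, -0.1398, 0.0279]
tcp_rot: [0.995, 0.096, -0.002, 0.0]
contact_force: [-0.0, -0.3, -2.7]
opening: 0.667
finger_force: 107.0
```

Call:
carry_out(
  deltas=[0,0,0.001,0,0,0,0,0,0.001,0,0,0,0,0,0.001,0,0,0],
)

```text
time: 14.28
eef_pos: [0.598, -0.1399, 0.0271]
tcp_rot: [0.995, 0.096, -0.002, 0.0]
contact_force: [0.8, 0.6, -1.4]
opening: 0.668
finger_force: 107.2
```

Call:
carry_out(
  deltas=[0,0,0.001,0,0,0,0,0,0.001,0,0,0,0,0,0.001,0,0,0],
)

```text
time: 14.65
eef_pos: [0.598, -0.1399, 0.0269]
tcp_rot: [0.995, 0.096, -0.002, 0.0]
contact_force: [-3.2, 0.2, 4.9]
opening: 0.668
finger_force: 107.9
```

```bash
python3 n.py|head -3;python3 -c "
from h import *
print(np.mean([(ctrl.read_camera('side'),ctrl.get_state()['contact_force'])[1] for _ in range(4)],0))"
```

```text
[ 0.598  -0.1399  0.0269] 0.6681532287548864 107.85868763923645 [-3.2  0.2  4.9]
top plane 158 slope u -0.011931827812607237 slope w 0.00793555462791053 z at TCP 0.039567669957476015
a range [-0.138   0.0088] b [-0.0294  0.0447]
[-2.59747975  1.37590439  5.72291348]
```

The block is on the plate (+5 N), so I release it and back straight up.

Call:
carry_out(
  deltas=[0,0,0,0,0,0,0,0,0,0,0,0,0,0,0,0,0,0,0,0,0,0,0,0,0,0,0,0,0,0],
  grip=100,
)

```text
time: 15.52
eef_pos: [0.5978, -0.1398, 0.0259]
tcp_rot: [0.995, 0.096, -0.002, 0.0]
contact_force: [-0.0, -0.5, -0.6]
opening: 0.998
finger_force: 0.0
```

Call:
carry_out(
  deltas=[0,0,-0.015,0,0,0,0,0,-0.05,0,0,0,0,0,-0.1,0,0,0,0,0,-0.15,0,0,0,0,0,-0.15,0,0,0],
)

```text
time: 16.15
eef_pos: [0.6019, -0.141, 0.1837]
tcp_rot: [0.995, 0.096, 0.004, 0.003]
contact_force: [-0.4, 0.3, -0.1]
opening: 1.0
finger_force: 0.0
```

Call:
carry_out(
  deltas=[0,-0.05,0,0,0,0,0,-0.1,0,0,0,0,0,-0.15,0,0,0,0,0,-0.2,0,0,0,0,0,-0.2,0,0,0,0],
)

```text
time: 16.77
eef_pos: [0.5589, 0.0595, 0.1755]
tcp_rot: [0.995, 0.098, -0.003, -0.0]
contact_force: [-0.4, -1.1, 0.7]
opening: 1.001
finger_force: 0.0
```

Run:
```python
from h import *
im,d=ctrl.read_camera("top");cv2.imwrite("pics/t5.png",im[90:290,180:440,::-1].repeat(3,0).repeat(3,1))
P=cloud("top",d);x,y,z=P[...,0],P[...,1],P[...,2]
m=(d>0)&(abs(x-.54)<.12)&(abs(y+.15)<.1)&(z>.030)&(z<.06)
(c,wh,a)=cv2.minAreaRect(P[m][:,:2].astype(np.float32)*1000);print(c,wh,a,np.median(z[m]))
k=m&(z>.038);A=np.c_[x[k],y[k],np.ones(k.sum())];print(np.linalg.lstsq(A,z[k],rcond=None)[0])
```

```text
(535.2149658203125, -152.07815551757812) (143.7711944580078, 61.68935012817383) 10.540934562683105 0.04181398677778014
[ 0.00228155 -0.00419976  0.04021074]
```

View pics/t5.png

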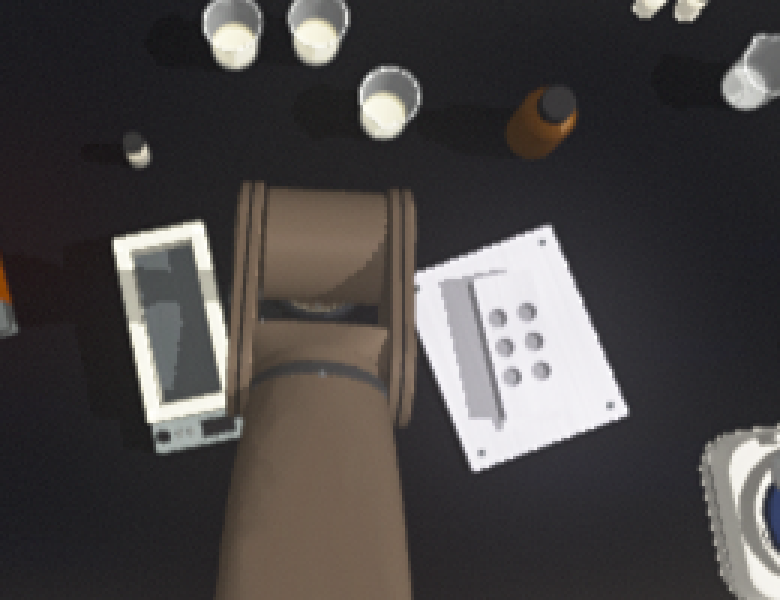

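The block lies flat with its wells up at (515,345), centred on the plate; its top is at 42 mm. The bystanders are unmoved and the arm is clear.

```bash
python3 -c "
from plant import ctrl
print(ctrl.sign_off())"
```

```text
the job is handed in; nothing more can be done
None
```

The vial block was rocked, lifted out and laid flat, wells up, in the middle of the cooling plate; it is released, the bystanders in view look unmoved, and the job was handed in at about 17 s, with no verdict shown.

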